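Transfer a kit of parts to the other rack in reverse order

ROBOT

A 7-joint arm with a two-finger parallel gripper is mounted at the origin on a cart in front of the work surface, level with it; the furniture and walls round the work are solid. World frame = base frame: x ahead of the robot, y to its left, z up, the work surface at z = 0. Lengths are in m, angles in rad, forces in N, time in s.
With the tool pointing down it reaches from about 0.425 to 0.875 m from the base axis. Payload 4.7 kg.
Tool frame: the origin (TCP) lies at the very end of the fingers, on their centre line; the grasp point (between the pads) lies 19 mm behind it; z points along the fingers, y is the line along which they close (so a half turn about z gives the same grasp; the last joint's range is limited). The gripper opens to 87 mm and grips with 3 to 60 N. Pads are 19 mm wide; open, the fingers measure 117 mm over their backs; the gripper's body (75 mm by 190 mm) begins 51 mm behind the grasp point.
Start: joints at [-1.293, 0.321, -0.07, 1.45, 0.023, 1.371, -0.057], TCP at [0.17, 0.628, 0.223] pointing down, gripper open.
Joint ranges: [-2.86, 2.86], [-0.3, 2.09], [-1.38, 1.24], [0.06, 2.45], [-1.56, 4.7], [0.09, 2.05], [-2.69, 2.69]. Speed limits (rad/s): [2.57, 2.57, 3.14, 3.14, 3.14, 3.14, 3.14].

INTERFACE

Orientations are given as a rotation vector (axis times angle).
In Python, from bench import ctrl, get_image, job gives the robot as it stands.
- The arm moves only by the shell command python3 -m crank 'ROWS' [FORCE]. ROWS is JSON, a list that holds one entry, the list of rows, each a list of 5 numbers: the shift along the tool's x, y, z in mm, then the turn about the tool's z in rad, then the closure, from -1 (fully open) to 1 (shut), so that 0 is half open. A call has 1 to 10 rows; each row shifts and turns the commanded pose from where the row before left it, along the tool's axes as they then stand; what a row does not reach is not made up. A row lasts 1/12 s, in which the tool goes at most 41.7 mm and 7.16 degrees, less where a joint would pass 70% of its speed; a pose out of reach is approached as far as the arm can. A call with a gripper value outside its range is refused whole. The fingers move at their own pace and stop on an object; FORCE is the grip in N (left out, the last holds). Time passes only in rows, so rows that do not move let the fingers close. It gives the time, the measured TCP pose, the force, the opening and the grip force at its end, in the units of the state.
- ctrl.get_state(): the state, without advancing time (a new reading comes with each control period).
- get_image(name): name is "scene" or "top"; returns a dict with "pixels" (480x640x3 uint8, red, green, blue), "fx", "fy", "cx", "cy" (pixels), "T" (4x4, takes a point from camera to world coordinates). Camera axes: x right, y down, z forward; pixel columns grow to the right and rows downward; lengths in m; the calibration is good to about 2 mm. A picture is of the moment at which its call begins. There is no depth.
- job.close_job(): hands the job in; it is judged then, once.
The state is a dict: "time": time; "joint_positions": joint angles; "qd": joint speeds; "joint_torque": joint torques, N m; "position": TCP position; "tool_rot": TCP orientation; "ft_force": force on the tool from outside, world axes, zero at the start; "torque": the same for the moment, N m; "grip_width": opening from 0.0 (shut) to 1.0 (fully open); "grip_force": force on a finger pad.
Only numpy, scipy, OpenCV 4.12 (cv2) and the standard library are available. Lean on these libraries where they do the work, as an engineer would, in place of code of your own. Each camera call takes 0.05 s, during which the arm holds its last target. There are 200 camera calls.

TASK

The four parts in the plywood rack are wanted in the empty grey metal rack in reverse order, left to right, for the next bench: the leftmost part goes into the rightmost bay, the next into the bay beside it, and so on, until the rightmost part stands in the leftmost bay. Set each part the same way up as now, flat on the floor of its bay and in the middle of it, with the box's and the battery's length still across the row.

Things in the scene. Friction and masses are not known exactly. Their poses are not given: they have to be found in the camera images.
- old_rack: The full rack: light plywood tray with wooden ribs, 284 (y, along the row) x 100 mm, fixed, turned up to 0.25 rad. Origin: centre of underside; floor 6 mm above it. Five ribs, 4 mm thick, 5 mm high above the floor, make four bays 66 mm wide, centres at x = 0, y = 105, 35, -35, -105 mm (left to right from the robot). Front and back open. In each bay a 2 mm rubber mat with one part on it.
- new_rack: The empty rack: bare grey metal tray with dark ribs, 284 (y, along the row) x 100 mm, fixed, turned up to 0.25 rad. Origin: centre of underside; floor 6 mm above it. Five ribs, 4 mm thick, 5 mm high above the floor, make four bays 66 mm wide, centres at x = 0, y = 105, 35, -35, -105 mm (left to right from the robot). Front and back open. No mats. Stands left or right of the full rack.
- attenuator: Light grey die-cast metal box with a coaxial connector on each end; box 36 x 60 x 26 mm, 84 mm long over the connectors, which lie along its y axis; grasp the 36 mm width (its x axis). Origin: centre of its underside. At the start it lies with its length across the row; it fits a bay only so. (A like box at the back of the bench is not part of the job.)
- battery: Black and orange 9 V block battery lying on its broad face, 26 (x) x 52 (y, with terminals) x 18 mm high; grasp the 26 mm width (its x axis). Origin: centre of its underside. At the start its length lies across the row.
- wick_stack: Three flat round light-blue cases snapped together into one upright cylinder, 40 mm in diameter, 29 mm high. Origin: centre of its underside.
- flux_tin: Small round light tin with a black lid, 30 mm in diameter, 20 mm high, upright (the similar tin with a red lid in front of the racks is not part of the job). Origin: centre of its underside.
- mat_attenuator: Black rubber mat, 84 x 56 x 2 mm, fixed on the floor of a bay of the plywood rack, centred in it; it shows the bay in which the attenuator box stood at the start. Origin: centre of its underside. Nothing need be done to it.
- mat_battery: Black rubber mat, 84 x 56 x 2 mm, fixed on the floor of a bay of the plywood rack, centred in it; it shows the bay in which the battery stood at the start. Origin: centre of its underside. Nothing need be done to it.
- mat_wick_stack: Black rubber mat, 84 x 56 x 2 mm, fixed on the floor of a bay of the plywood rack, centred in it; it shows the bay in which the light-blue stack stood at the start. Origin: centre of its underside. Nothing need be done to it.
- mat_flux_tin: Black rubber mat, 84 x 56 x 2 mm, fixed on the floor of a bay of the plywood rack, centred in it; it shows the bay in which the black-lidded tin stood at the start. Origin: centre of its underside. Nothing need be done to it.

How it is judged:
By the outcome, as a careful person would: the job done as asked, in the order asked, and still so for the second after the job is handed in, with the robot touching nothing.
It also fails if it takes over 128 s, if anything falls off the work surface, if the arm or the gripper's body presses on something with over 40 N, if the wrist force passes 120 N, or if a joint passes its speed limit or range.

## Working session

There is one attempt and no reset: what is moved stays moved. The work goes in short steps, Python scripts to look and compute and a shell command to move; the robot and the scene stay as the last step left them, time stands still between calls to the robot, and variables do not carry over. Pictures are saved under pics/ and viewed, at most 14 in all, crops included, and the job is handed in when it is done.

```bash
ls; mkdir -p pics
python3 - <<'E'
from bench import ctrl,get_image
import cv2,numpy as np
for n in("scene","top"):
    d=get_image(n);cv2.imwrite(f"pics/{n}0.png",d["pixels"][:,:,::-1]);print(n,d["fx"],d["fy"],d["cx"],d["cy"],np.round(d["T"],4).tolist())
s=ctrl.get_state();print(s)
E
```

```text
pics
scene 593.0089318801413 593.0089318801413 328.6656310195484 237.72063534802385 [[0.5968, -0.348, 0.723, -0.5061], [-0.802, -0.2309, 0.5509, -0.8166], [-0.0248, -0.9086, -0.4169, 0.638], [0.0, 0.0, 0.0, 1.0]]
top 465.8178392614735 465.8178392614735 315.240587850038 238.2487235082809 [[0.0151, -0.9796, 0.2006, 0.3231], [-0.9999, -0.0148, 0.0033, -0.0288], [-0.0003, -0.2006, -0.9797, 0.8717], [0.0, 0.0, 0.0, 1.0]]
{'time': 0.1, 'joint_positions': array([-1.29292774,  0.32175179, -0.07007089,  1.45151342,  0.02262902,
        1.37076944, -0.05686499]), 'qd': array([ 4.75780639e-04, -1.52506710e-03, -3.77746982e-05, -3.40862754e-03,
        1.79816191e-03, -6.22539785e-04, -2.57895802e-04]), 'joint_torque': array([-4.23030096e-04, -4.92573988e+01, -4.06054202e-01, -3.13400280e+01,
       -6.41120598e-02,  3.93957202e-02,  8.07099923e-05]), 'position': array([0.16941121, 0.62705229, 0.22158874]), 'tool_rot': array([-4.13028811e-01, -3.11422573e+00,  2.59638170e-03]), 'ft_force': array([-0.17179648, -0.02486925, -0.04923737]), 'torque': array([0.03812715, 0.05088036, 0.03970804]), 'grip_force': 0.0, 'grip_width': 0.9977549615640265}
```

View pics/top0.png

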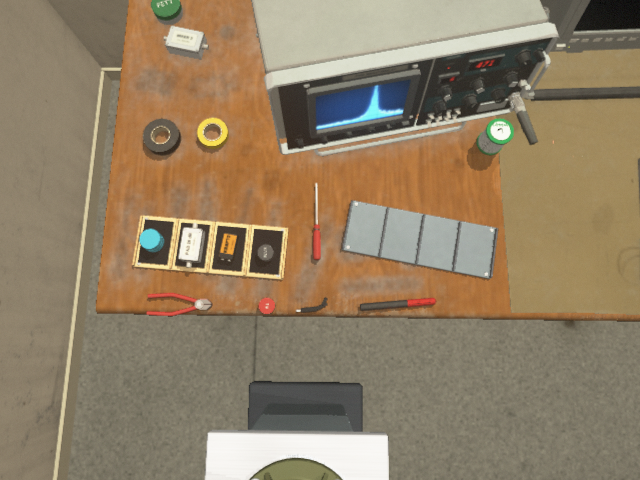

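View pics/scene0.png

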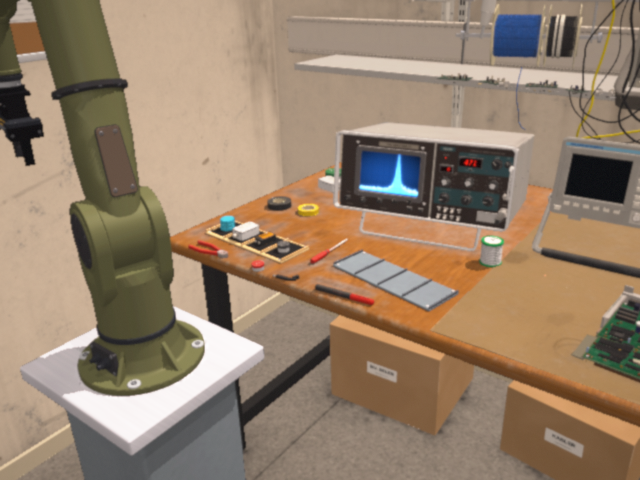

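The top view has the plywood rack at about (135–288, 215–279). Left to right it holds the blue stack (151,239), attenuator (191,244), battery (228,246) and black tin (265,253). The empty grey rack is at about (343–497, 200–278), to the right. Next I measure positions.

```bash
cat > lib.py <<'E'
import cv2,numpy as np
from bench import ctrl,get_image
from scipy.spatial.transform import Rotation as Ro
def plane(d,uv,z):
    uv=np.atleast_2d(uv).astype(float);r=np.c_[(uv[:,0]-d["cx"])/d["fx"],(uv[:,1]-d["cy"])/d["fy"],np.ones(len(uv))]@d["T"][:3,:3].T
    o=d["T"][:3,3];return (o+r*((z-o[2])/r[:,2])[:,None])[:,:2]
def blob(d,lo,hi,box,close=0):
    hsv=cv2.cvtColor(d["pixels"],cv2.COLOR_RGB2HSV);m=cv2.inRange(hsv,lo,hi);k=np.zeros_like(m);x0,y0,x1,y1=box;k[y0:y1,x0:x1]=255;m&=k
    if close:m=cv2.morphologyEx(m,cv2.MORPH_CLOSE,np.ones((close,close),np.uint8))
    c=cv2.findContours(m,cv2.RETR_EXTERNAL,cv2.CHAIN_APPROX_NONE)[0];return max(c,key=cv2.contourArea)
def rect(d,c,z):
    (cx,cy),(w,h),a=cv2.minAreaRect((plane(d,c[:,0],z)*1000).astype(np.float32));return np.round([cx,cy,w,h,a],1)
def go(x,y,z=None,yaw=None):
    """row shifts (mm, in present tool axes) and turn to get to world target; yaw = rack yaw, tool y along row"""
    s=ctrl.get_state();R=Ro.from_rotvec(s["tool_rot"]).as_matrix();p=s["position"]
    z=p[2] if z is None else z
    out=R.T@(np.array([x,y,z])-p)*1000
    t=0
    if yaw is not None:
        v=R.T@np.array([-np.sin(yaw),np.cos(yaw),0]);t=np.arctan2(v[1],v[0])-np.pi/2;t=(t+np.pi/2)%np.pi-np.pi/2
    print("tool shift",np.round(out,1),"turn",round(t,3),"| pos",np.round(p,4),"tilt",np.round(R[:,2],3))
E
python3 - <<'E'
from lib import *
d=get_image("top");I=d["pixels"]
hsv=cv2.cvtColor(I,cv2.COLOR_RGB2HSV)
for p in[(151,239),(191,244),(228,246),(265,253),(140,218),(365,230),(160,255),(310,210),(176,240)]:print(p,hsv[p[1],p[0]])
a=cv2.resize(I[205:290,125:300],None,fx=4,fy=4,interpolation=cv2.INTER_CUBIC)
cv2.imwrite("pics/crop1.png",a[:,:,::-1])
a=cv2.resize(I[190:290,335:505],None,fx=4,fy=4,interpolation=cv2.INTER_CUBIC)
cv2.imwrite("pics/crop2.png",a[:,:,::-1])
E
```

```text
(151, 239) [ 92 135 221]
(191, 244) [ 27  18 249]
(228, 246) [ 16 186 222]
(265, 253) [ 19  40 139]
(140, 218) [ 20 114 240]
(365, 230) [ 68  12 175]
(160, 255) [15 67 69]
(310, 210) [ 13 163 167]
(176, 240) [ 20 107 227]
```

View pics/crop1.png

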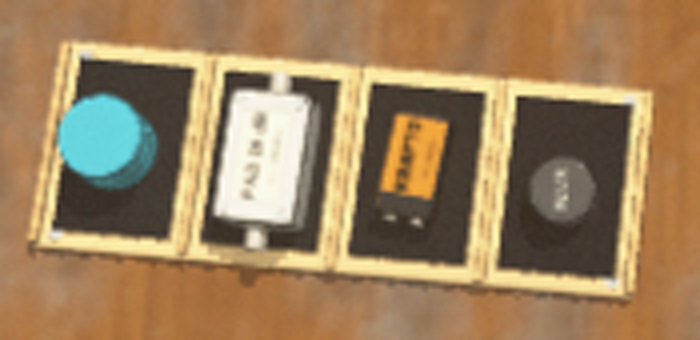

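View pics/crop2.png

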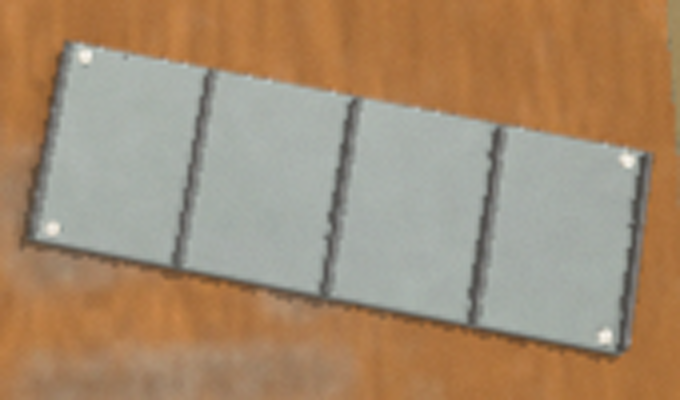

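The crops show the four parts clear of each other: stack top at crop (100,137), box (262,160), battery (413,170) and tin lid (562,190). The four bays of the new rack are empty, with clear dark ribs.

```bash
cat >> lib.py <<'E'
def grey_rack(d):
    hsv=cv2.cvtColor(d["pixels"],cv2.COLOR_RGB2HSV);m=cv2.inRange(hsv,(0,0,130),(130,45,255));k=np.zeros_like(m);k[192:286,338:502]=255;m&=k
    cs=[c for c in cv2.findContours(m,cv2.RETR_EXTERNAL,cv2.CHAIN_APPROX_NONE)[0] if cv2.contourArea(c)>500]
    return sorted([rect(d,c,.006) for c in cs],key=lambda r:-r[1])
E
python3 - <<'E'
from lib import *
d=get_image("top")
print("new");[print(r) for r in grey_rack(d)]
c=blob(d,(14,60,150),(28,150,255),(128,208,296,286),9);print("old",rect(d,c,.009))
for n,lo,hi,box,z in[("stack",(85,110,195),(100,255,255),(130,220,175,262),.037),("att",(0,0,205),(60,45,255),(178,224,206,264),.034),
 ("bat",(10,150,170),(25,255,255),(218,230,240,258),.026),("tin",(0,0,85),(40,60,200),(255,240,278,264),.028)]:
    c=blob(d,lo,hi,box);(x,y),r=cv2.minEnclosingCircle((plane(d,c[:,0],z)*1000).astype(np.float32));print(n,rect(d,c,z),"circ",round(x,1),round(y,1),round(r,1),cv2.boundingRect(c))
# mats
hsv=cv2.cvtColor(d["pixels"],cv2.COLOR_RGB2HSV)
for q in [(66,38),(100,137)]:pass
# frame corners (crop px, visually read) at z=.011 / .006
P=np.array([(62,42),(652,92),(630,297),(33,245)])/4+np.array([125,205])-.4
print(np.round(plane(d,P,.006)*1000,1).tolist())
Q=np.array([(68,42),(648,153),(622,354),(30,240)])/4+np.array([335,190])-.4
print(np.round(plane(d,Q,.006)*1000,1).tolist())
E
```

```text
new
[ 522.2 -119.9   66.7   98.3   79.6]
[ 509.5 -189.    66.3   98.2   79.6]
[ 496.9 -258.    65.8   98.2   79.5]
[ 484.4 -327.    65.6   98.2   79.3]
old [482.1 171.9 147.6 321.1   0.9]
stack [488.7 277.2  34.6  35.5  68.4] circ 488.9 277.3 18.0 (140, 229, 20, 20)
att [485.3 202.5  34.9  66.7  85.3] circ 484.3 203.7 35.0 (179, 224, 23, 36)
bat [483.6 135.   24.   35.9  80.3] circ 483.5 134.8 20.2 (220, 234, 17, 21)
tin [469.6  65.1  28.1  27.6   1.9] circ 469.3 65.6 15.1 (258, 244, 16, 16)
[[540.5, 310.4], [520.2, 27.1], [422.1, 34.7], [442.3, 315.1]]
[[576.5, -94.9], [525.7, -371.2], [429.4, -353.0], [479.2, -76.9]]
```

```bash
python3 -c "
from lib import *
go(.4888,.277,.12,-.075)"
```

```text
tool shift [-399.6 -254.7  102.2] turn -0.189 | pos [0.1694 0.6272 0.2219] tilt [-0.    -0.001 -1.   ]
```

```bash
python3 -m crank '[[[-20,-12.7,5,0,-0.4],[-28,-18,7,0,-0.4],[-28,-18,7,0,-0.4],[-28,-18,7,0,-0.4],[-28,-18,7,0,-0.4],[-28,-18,7,0,-0.4],[-28,-18,7,0,-0.4],[-28,-18,7,0,-0.4],[-28,-18,7,0,-0.4],[-28,-18,7,0,-0.4]]]' 20
python3 -m crank '[[[-28,-18,7,0,-0.4],[-28,-18,7,0,-0.4],[-28,-18,7,0,-0.4],[-28,-18,7,0,-0.4],[-15,-8,7,-0.09,-0.4],[0,0,0,-0.1,-0.4],[0,0,0,0,-0.4],[0,0,0,0,-0.4]]]'
python3 -c "
from lib import *
go(.4888,.277,.1,-.075)"
```

```text
time: 1.03
position: [0.3874, 0.3865, 0.1543]
tool_rot: [0.413, 3.114, 0.0]
ft_force: [0.8, 0.6, -0.3]
grip_width: 0.704
grip_force: 0.0
time: 1.7
position: [0.488, 0.2779, 0.1195]
tool_rot: [-0.12, -3.139, -0.001]
ft_force: [0.5, 0.4, -0.5]
grip_width: 0.702
grip_force: 0.0
tool shift [-0.8 -0.8 19.5] turn -0.002 | pos [0.488  0.2779 0.1195] tilt [-0.  0. -1.]
```

```bash
python3 -m crank '[[[-0.8,-0.8,25,0,-0.4],[0,0,30,0,-0.4],[0,0,20,0,-0.4],[0,0,0,0,-0.4]]]'
python3 - <<'E'
from lib import *
d=get_image("scene");cv2.imwrite("pics/s2.png",cv2.resize(d["pixels"][150:290,160:340],None,fx=4,fy=4,interpolation=2)[:,:,::-1])
E
```

```text
time: 2.03
position: [0.4852, 0.2762, 0.0405]
tool_rot: [-0.116, -3.133, 0.007]
ft_force: [-1.7, -0.2, -0.5]
grip_width: 0.7
grip_force: 0.0
```

View pics/s2.png

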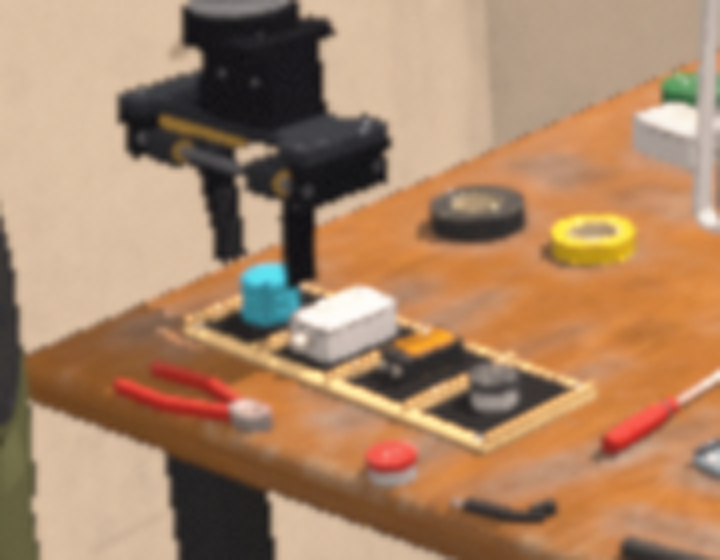

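The fingers, with tips at about (232,258) and (300,282) in the crop, straddle the blue stack at (267,275) evenly. I'll descend and grip.

```bash
python3 -m crank '[[[-2,0,12,0,-0.4],[0,0,12,0,-0.4],[0,0,0,0,-0.4],[0,0,0,0,0.6],[0,0,0,0,0.6],[0,0,0,0,0.6],[0,0,0,0,0.6],[0,0,0,0,0.6]]]' 20
python3 -c "
from lib import *
go(.4844,-.327,.12,-.181);print(ctrl.get_state())"
```

```text
time: 2.75
position: [0.4915, 0.2769, 0.0212]
tool_rot: [0.116, 3.138, 0.001]
ft_force: [0.1, -0.1, 1.7]
grip_width: 0.44
grip_force: 20.0
tool shift [ -37.6 -602.7  -99.2] turn 0.107 | pos [0.4915 0.2769 0.0212] tilt [ 0.001  0.001 -1.   ]
{'time': 2.75, 'joint_positions': array([-0.73177125,  0.32593267,  0.19810739,  1.88499182, -0.07849666,
        0.9368314 ,  0.99951643]), 'qd': array([ 4.09314053e-04, -1.39750099e-03, -5.32064811e-04, -4.08655236e-04,
        7.31838427e-04,  1.35746842e-03,  5.28154698e-05]), 'joint_torque': array([-2.78510823e-03, -4.20999634e+01,  2.18862399e+00, -2.51062024e+01,
        2.24530807e-02,  1.12036840e-02, -2.75145292e-03]), 'position': array([0.49146854, 0.27687308, 0.02123551]), 'tool_rot': array([1.16045891e-01, 3.13848949e+00, 1.28931346e-03]), 'ft_force': array([ 0.14667598, -0.12301106,  1.732538  ]), 'torque': array([0.02400489, 0.04465098, 0.02149013]), 'grip_force': 20.000306405527226, 'grip_width': 0.4396805291553006}
```

```bash
python3 -m crank '[[[0,0,-10,0,0.6],[0,0,-25,0,0.6],[0,0,-30,0.05,0.6],[0,0,-25,0.057,0.6],[0,0,-10,0,0.6],[0,0,0,0,0.6]]]'
python3 -c "
from lib import *
go(.4871,-.327,.12,-.181);print(ctrl.get_state()['grip_width'])"
```

```text
time: 3.25
position: [0.4929, 0.2777, 0.1241]
tool_rot: [0.281, 3.124, 0.007]
ft_force: [0.1, 0.3, -0.4]
grip_width: 0.447
grip_force: 20.0
tool shift [-102.2 -596.1    1.8] turn 0.001 | pos [0.4929 0.2777 0.1241] tilt [ 0.005  0.004 -1.   ]
0.44695546994267704
```

```bash
python3 -m crank '[[[-3,-18,0,0,0.6],[-5.5,-32,0,0,0.6],[-6.5,-38,0,0,0.6],[-6.5,-38,0,0,0.6],[-6.5,-38,0,0,0.6],[-6.5,-38,0,0,0.6],[-6.5,-38,0,0,0.6],[-6.5,-38,0,0,0.6],[-6.5,-38,0,0,0.6],[-6.5,-38,0,0,0.6]]]'
python3 -m crank '[[[-6.5,-38,0,0,0.6],[-6.5,-38,0,0,0.6],[-6.5,-38,0,0,0.6],[-6.5,-38,0,0,0.6],[-6.5,-38,0,0,0.6],[-5.5,-32,0,0,0.6],[-4,-20,0,0,0.6],[0,0,0,0,0.6],[0,0,0,0,0.6]]]'
python3 - <<'E'
from lib import *
go(.4871,-.327,.0205,-.181)
d=get_image("top");cv2.imwrite("pics/t3.png",d["pixels"][:,:,::-1])
E
```

```text
time: 4.08
position: [0.4853, -0.0842, 0.1191]
tool_rot: [-0.281, -3.127, 0.0]
ft_force: [0.6, -0.2, 0.2]
grip_width: 0.443
grip_force: 20.0
time: 4.83
position: [0.4831, -0.329, 0.1188]
tool_rot: [-0.287, -3.125, -0.0]
ft_force: [-0.2, 0.5, 0.2]
grip_width: 0.443
grip_force: 20.0
tool shift [-3.9  2.7 98.3] turn -0.002 | pos [ 0.4831 -0.329   0.1188] tilt [-0.003  0.001 -1.   ]
```

View pics/t3.png

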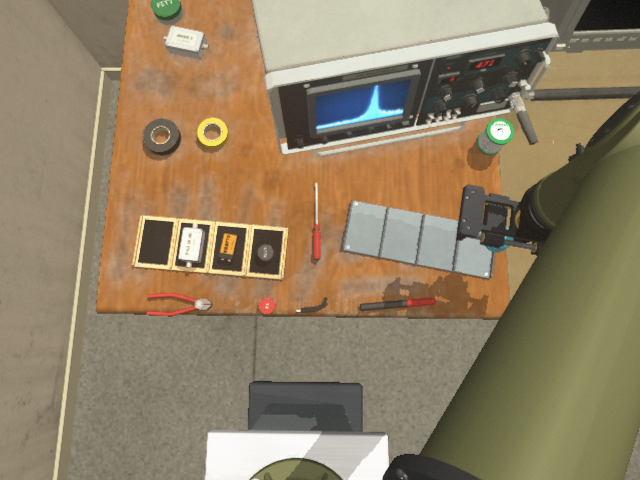

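The leftmost bay (157,240) is now empty and the blue stack shows under the gripper near (505,245), so it is held. Next I lower it.

```bash
python3 -m crank '[[[-4,2.7,15,0,0.6],[0,0,30,0,0.6],[0,0,28,0,0.6],[0,0,12,0,0.6],[0,0,0,0,0.6],[0,0,0,0,0.6],[0,0,0,0,0.6]]]'
python3 -c "
from lib import *
go(.4871,-.327,.0195,-.181)"
```

```text
time: 5.47
position: [0.4903, -0.3263, 0.037]
tool_rot: [0.282, 3.127, -0.001]
ft_force: [0.3, -0.2, -0.5]
grip_width: 0.443
grip_force: 20.0
tool shift [ 3.  -1.2 17.5] turn 0.001 | pos [ 0.4903 -0.3263  0.037 ] tilt [ 0.002 -0.001 -1.   ]
```

```bash
python3 -m crank '[[[2.5,-1,6,0,0.6],[0,0,6,0,0.6],[0,0,0,0,0.6],[0,0,0,0,0.6],[0,0,0,0,0.6]]]'
python3 -c "
from lib import *
go(.4871,-.327,.0195,-.181)"
```

```text
time: 5.88
position: [0.4866, -0.3268, 0.0237]
tool_rot: [0.284, 3.128, 0.0]
ft_force: [-0.2, -0.3, 0.1]
grip_width: 0.444
grip_force: 20.0
tool shift [-0.6 -0.1  4.2] turn 0.0 | pos [ 0.4866 -0.3268  0.0237] tilt [ 0. -0. -1.]
```

```bash
python3 -m crank '[[[-0.5,0,2,0,0.6],[0,0,1.5,0,0.6],[0,0,0,0,0.6],[0,0,0,0,0.6]]]'
python3 -m crank '[[[0,0,1,0,0.6],[0,0,0,0,0.6],[0,0,0,0,0.6]]]'
```

```text
time: 6.22
position: [0.4869, -0.3267, 0.0199]
tool_rot: [-0.283, -3.128, -0.0]
ft_force: [-0.1, 0.2, -0.4]
grip_width: 0.439
grip_force: 20.0
time: 6.47
position: [0.4871, -0.3269, 0.0192]
tool_rot: [0.284, 3.128, -0.0]
ft_force: [-0.4, -0.4, 1.3]
grip_width: 0.439
grip_force: 20.0
```

Contact, at the expected height. Release, rise, and look.

```bash
python3 -m crank '[[[0,0,0,0,-0.25],[0,0,0,0,-0.25],[0,0,0,0,-0.25],[0,0,0,0,-0.25],[0,0,-10,0,-0.25],[0,0,-25,0,-0.25],[0,0,-35,0,-0.25],[0,0,-30,0,-0.25],[0,0,0,0,-0.25]]]'
python3 -c "
from lib import *
go(.4845,.203,.1,-.082)"
```

```text
time: 7.22
position: [0.4903, -0.3297, 0.1262]
tool_rot: [0.284, 3.118, -0.006]
ft_force: [0.8, -0.4, 0.2]
grip_width: 0.621
grip_force: 0.0
tool shift [102.1 523.   23.6] turn -0.099 | pos [ 0.4903 -0.3297  0.1262] tilt [ 0.01  -0.005 -1.   ]
```

```bash
python3 -m crank '[[[4,18,0,0,-0.25],[6,31,0,0,-0.25],[7.3,38,0,0,-0.25],[7.3,38,0,0,-0.25],[7.3,38,0,0,-0.25],[7.3,38,0,0,-0.25],[7.3,38,0,0,-0.25],[7.3,38,0,0,-0.25],[7.3,38,0,0,-0.25],[7.3,38,0,0,-0.25]]]'
python3 -m crank '[[[7.3,38,0,0,-0.25],[7.3,38,0,0,-0.25],[7.3,38,0,0,-0.25],[6,32,0,0,-0.25],[4,22,5,0,-0.25],[0,0,10,-0.05,-0.25],[0,0,10,-0.05,-0.25],[0,0,0,0,-0.25],[0,0,0,0,-0.25]]]'
python3 - <<'E'
from lib import *
go(.4845,.203,.018,-.082)
d=get_image("top");c=blob(d,(85,110,195),(100,255,255),(400,210,502,290));(x,y),r=cv2.minEnclosingCircle((plane(d,c[:,0],.035)*1000).astype(np.float32));print(x,y,r,"want 484.4 -327")
E
```

```text
time: 8.05
position: [0.4829, 0.0345, 0.1197]
tool_rot: [0.284, 3.128, 0.001]
ft_force: [1.0, -0.4, 0.0]
grip_width: 0.618
grip_force: 0.0
time: 8.8
position: [0.4817, 0.2033, 0.0939]
tool_rot: [-0.13, -3.138, 0.001]
ft_force: [-0.6, -0.5, 0.5]
grip_width: 0.625
grip_force: 0.0
tool shift [-2.9  0.  75.9] turn -0.001 | pos [0.4817 0.2033 0.0939] tilt [-0.001 -0.001 -1.   ]
485.066162109375 -325.2603454589844 18.418697357177734 want 484.4 -327
```

```bash
python3 -m crank '[[[-2,0,20,0,-0.25],[0,0,25,0,-0.25],[0,0,14,0,-0.25],[0,0,8,0,-0.25],[0,0,0,0,-0.25],[0,0,0,0,-0.25]]]'
python3 - <<'E'
from lib import *
go(.4845,.203,.018,-.082)
d=get_image("scene");cv2.imwrite("pics/s4.png",cv2.resize(d["pixels"][150:290,160:340],None,fx=4,fy=4,interpolation=2)[:,:,::-1])
E
```

```text
time: 9.35
position: [0.4846, 0.2035, 0.0278]
tool_rot: [0.128, 3.138, 0.001]
ft_force: [-0.2, 0.5, 0.4]
grip_width: 0.621
grip_force: 0.0
tool shift [ 0.  -0.5  9.8] turn 0.0 | pos [0.4846 0.2035 0.0278] tilt [ 0.001  0.    -1.   ]
```

View pics/s4.png

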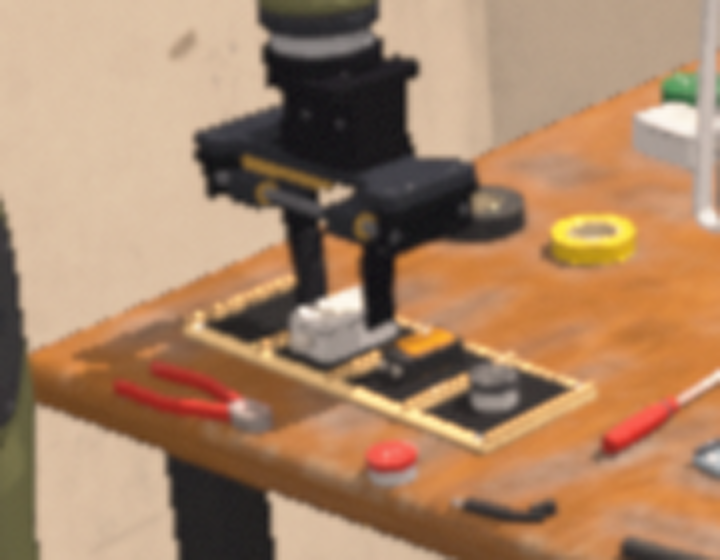

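The fingers, with tips near (312,295) and (380,325), straddle the white box at about (345,322). Descend and grip.

```bash
python3 -m crank '[[[0,-0.5,5,0,-0.25],[0,0,5,0,-0.25],[0,0,0,0,-0.25],[0,0,0,0,-0.25],[0,0,0,0,0.7],[0,0,0,0,0.7],[0,0,0,0,0.7],[0,0,0,0,0.7],[0,0,0,0,0.7]]]' 25
python3 -c "
from lib import *
go(.4845,.203,.018,-.082)"
```

```text
time: 10.15
position: [0.4841, 0.2031, 0.0172]
tool_rot: [0.127, 3.139, 0.0]
ft_force: [0.2, -0.3, 0.7]
grip_width: 0.411
grip_force: 25.0
tool shift [-0.4 -0.1 -0.8] turn 0.001 | pos [0.4841 0.2031 0.0172] tilt [ 0.  0. -1.]
```

```bash
python3 -m crank '[[[0,0,-10,0,0.7],[0,0,-25,0,0.7],[0,0,-30,0.05,0.7],[0,0,-25,0.05,0.7],[0,0,-10,0,0.7],[0,0,0,0,0.7]]]'
python3 -m crank '[[[-4,-18,0,0,0.7],[-6,-30,0,0,0.7],[-8,-38,0,0,0.7],[-8,-38,0,0,0.7],[-8,-38,0,0,0.7],[-8,-38,0,0,0.7],[-8,-38,0,0,0.7],[-8,-38,0,0,0.7],[-8,-38,0,0,0.7],[-8,-38,0,0,0.7]]]'
python3 -m crank '[[[-8,-38,0,0,0.7],[-6,-30,0,0,0.7],[-5,-20,0,0,0.7],[-2,-10,0,0,0.7],[0,0,0,0,0.7],[0,0,0,0,0.7],[0,0,0,0,0.7]]]'
python3 -c "
from lib import *
go(.4965,-.258,.0152,-.181)"
```

```text
time: 10.65
position: [0.4858, 0.204, 0.1201]
tool_rot: [0.281, 3.124, 0.006]
ft_force: [0.7, 0.3, -1.5]
grip_width: 0.413
grip_force: 25.0
time: 11.48
position: [0.4919, -0.1579, 0.1154]
tool_rot: [-0.281, -3.127, -0.0]
ft_force: [1.1, 0.4, -1.3]
grip_width: 0.413
grip_force: 25.0
time: 12.07
position: [0.4965, -0.2542, 0.1162]
tool_rot: [-0.279, -3.128, -0.003]
ft_force: [0.4, -0.5, -1.7]
grip_width: 0.409
grip_force: 25.0
tool shift [ -0.8  -3.9 101. ] turn 0.003 | pos [ 0.4965 -0.2542  0.1162] tilt [-0.001  0.002 -1.   ]
```

```bash
python3 -m crank '[[[-0.8,-3.9,15,0.003,0.7],[0,0,30,0,0.7],[0,0,30,0,0.7],[0,0,15,0,0.7],[0,0,0,0,0.7],[0,0,0,0,0.7],[0,0,0,0,0.7],[0,0,0,0,0.7]]]'
python3 -c "
from lib import *
go(.4965,-.258,.0152,-.181)"
```

```text
time: 12.73
position: [0.4981, -0.2606, 0.0288]
tool_rot: [0.286, 3.125, -0.0]
ft_force: [0.1, 0.8, -0.6]
grip_width: 0.41
grip_force: 25.0
tool shift [ 2.1  2.2 13.6] turn -0.002 | pos [ 0.4981 -0.2606  0.0288] tilt [ 0.003 -0.001 -1.   ]
```

```bash
python3 -m crank '[[[1.6,2,5,0,0.7],[0,0,4,0,0.7],[0,0,0,0,0.7],[0,0,0,0,0.7],[0,0,0,0,0.7]]]'
python3 -c "
from lib import *
go(.4965,-.258,.0152,-.181)"
```

```text
time: 13.15
position: [0.4954, -0.2585, 0.0181]
tool_rot: [0.288, 3.128, 0.0]
ft_force: [-0.7, 0.4, -1.4]
grip_width: 0.408
grip_force: 25.0
tool shift [-1.   0.7  2.9] turn -0.003 | pos [ 0.4954 -0.2585  0.0181] tilt [ 0. -0. -1.]
```

```bash
python3 -m crank '[[[-1,0.6,2,0,0.7],[0,0,1,0,0.7],[0,0,0,0,0.7],[0,0,0.5,0,0.7],[0,0,0,0,0.7]]]'
python3 -m crank '[[[0,0,0,0,-0.2],[0,0,0,0,-0.2],[0,0,0,0,-0.2],[0,0,0,0,-0.2],[0,0,-10,0,-0.2],[0,0,-25,0,-0.2],[0,0,-35,0,-0.2],[0,0,-30,0,-0.2],[0,0,0,0,-0.2]]]'
python3 -c "
from lib import *
go(.477,.136,.1,-.165)"
```

```text
time: 13.57
position: [0.4969, -0.258, 0.0152]
tool_rot: [0.288, 3.128, 0.001]
ft_force: [-0.7, 1.4, 3.6]
grip_width: 0.412
grip_force: 25.0
time: 14.32
position: [0.5002, -0.2604, 0.1214]
tool_rot: [0.288, 3.117, -0.004]
ft_force: [0.8, -0.6, -0.3]
grip_width: 0.6
grip_force: 0.0
tool shift [ 95.7 385.4  19.9] turn -0.019 | pos [ 0.5002 -0.2604  0.1214] tilt [ 0.011 -0.003 -1.   ]
```

```bash
python3 -m crank '[[[4,18,0,0,0.03],[8,32,0,0,0.03],[9.2,37,0,0,0.03],[9.2,37,0,0,0.03],[9.2,37,0,0,0.03],[9.2,37,0,0,0.03],[9.2,37,0,0,0.03],[9.2,37,0,0,0.03],[9.2,37,0,0,0.03],[9.2,37,0,0,0.03]]]'
python3 -m crank '[[[7,28,0,0,0.03],[3,12,10,-0.018,0.03],[0,0,10,0,0.03],[0,0,0,0,0.03],[0,0,0,0,0.03],[0,0,0,0,0.03]]]'
python3 - <<'E'
from lib import *
go(.477,.136,.015,-.165)
d=get_image("top");cv2.imwrite("pics/t5.png",cv2.resize(d["pixels"][190:290,335:505],None,fx=4,fy=4,interpolation=2)[:,:,::-1])
c=blob(d,(0,0,205),(60,45,255),(415,205,465,280));print(rect(d,c,.032),"want 496.9 -258 yaw 79.6")
E
```

```text
time: 15.15
position: [0.4752, 0.0995, 0.1151]
tool_rot: [0.289, 3.127, 0.001]
ft_force: [0.6, 0.4, -0.1]
grip_width: 0.484
grip_force: 0.0
time: 15.65
position: [0.4733, 0.1365, 0.0944]
tool_rot: [-0.266, -3.13, 0.001]
ft_force: [-0.3, -0.2, 0.0]
grip_width: 0.486
grip_force: 0.0
tool shift [-3.8  0.2 79.4] turn -0.004 | pos [0.4733 0.1365 0.0944] tilt [-0.    -0.001 -1.   ]
[ 499.2 -257.3   35.3   68.5   79.7] want 496.9 -258 yaw 79.6
```

View pics/t5.png

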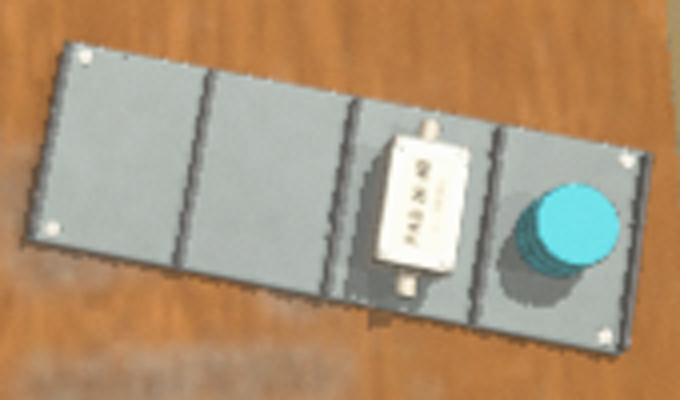

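The box at crop (422,205) is centred and squared in bay 3, and the stack (575,225) stands in bay 4. On to the battery.

```bash
python3 -m crank '[[[-3,0,20,-0.004,0.03],[0,0,25,0,0.03],[0,0,16,0,0.03],[0,0,8,0,0.03],[0,0,0,0,0.03],[0,0,0,0,0.03]]]'
python3 - <<'E'
from lib import *
go(.477,.136,.015,-.165)
d=get_image("scene");cv2.imwrite("pics/s6.png",cv2.resize(d["pixels"][150:290,160:340],None,fx=4,fy=4,interpolation=2)[:,:,::-1])
E
```

```text
time: 16.2
position: [0.4765, 0.1379, 0.026]
tool_rot: [0.256, 3.131, -0.0]
ft_force: [1.0, 0.7, 0.7]
grip_width: 0.487
grip_force: 0.0
tool shift [-0.8 -1.8 11. ] turn 0.002 | pos [0.4765 0.1379 0.026 ] tilt [ 0. -0. -1.]
```

View pics/s6.png

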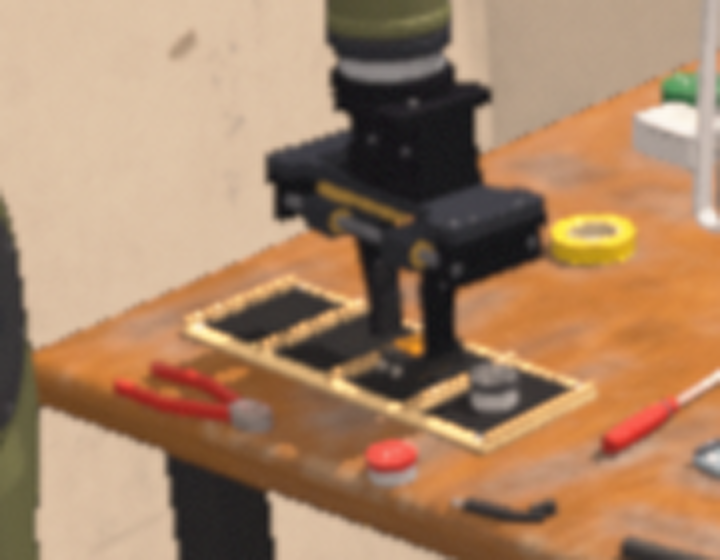

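The fingers, at (383,335) and (440,352), straddle the battery (410,350) and clear the tin (495,385).

```bash
python3 -m crank '[[[-0.5,-1.5,5,0,0.03],[0,0,6,0,0.03],[0,0,0,0,0.03],[0,0,0,0,0.03],[0,0,0,0,0.8],[0,0,0,0,0.8],[0,0,0,0,0.8],[0,0,0,0,0.8],[0,0,0,0,0.8]]]' 20
python3 -c "
from lib import *
go(.5095,-.189,.12,-.181)"
```

```text
time: 17.0
position: [0.4764, 0.137, 0.0147]
tool_rot: [0.254, 3.131, 0.0]
ft_force: [-0.3, 0.8, 0.6]
grip_width: 0.302
grip_force: 20.0
tool shift [ -85.2 -316.4 -105.3] turn 0.019 | pos [0.4764 0.137  0.0147] tilt [ 0.  0. -1.]
```

```bash
python3 -m crank '[[[0,0,-10,0,0.8],[0,0,-25,0,0.8],[0,0,-30,0.019,0.8],[0,0,-25,0,0.8],[0,0,-10,0,0.8],[0,0,0,0,0.8]]]'
python3 -m crank '[[[-4,-14,0,0,0.8],[-8,-28,0,0,0.8],[-10,-36,0,0,0.8],[-10,-36,0,0,0.8],[-10,-36,0,0,0.8],[-10,-36,0,0,0.8],[-10,-36,0,0,0.8],[-10,-36,0,0,0.8],[-9,-30,0,0,0.8],[-6,-18,0,0,0.8]]]'
python3 -m crank '[[[-4,-9,10,0,0.8],[0,0,20,0,0.8],[0,0,30,0,0.8],[0,0,20,0,0.8],[0,0,5,0,0.8],[0,0,0,0,0.8],[0,0,0,0,0.8],[0,0,0,0,0.8]]]'
python3 -c "
from lib import *
go(.5095,-.189,.0127,-.181)"
```

```text
time: 17.5
position: [0.4782, 0.1377, 0.1177]
tool_rot: [0.283, 3.124, 0.005]
ft_force: [0.6, -0.4, -0.3]
grip_width: 0.297
grip_force: 20.0
time: 18.33
position: [0.5051, -0.1841, 0.1132]
tool_rot: [-0.29, -3.126, 0.003]
ft_force: [-1.0, 0.2, 0.1]
grip_width: 0.3
grip_force: 20.0
time: 19.0
position: [0.51, -0.1896, 0.0306]
tool_rot: [0.283, 3.127, -0.0]
ft_force: [-0.1, 0.1, 0.7]
grip_width: 0.302
grip_force: 20.0
tool shift [ 0.7  0.5 17.9] turn 0.0 | pos [ 0.51   -0.1896  0.0306] tilt [ 0.002 -0.    -1.   ]
```

```bash
python3 -m crank '[[[0,0.3,7,0,0.8],[0,0,5,0,0.8],[0,0,0,0,0.8],[0,0,0,0,0.8],[0,0,0,0,0.8]]]'
python3 -c "
from lib import *
go(.5095,-.189,.0127,-.181)"
```

```text
time: 19.42
position: [0.5092, -0.189, 0.0177]
tool_rot: [0.283, 3.129, 0.0]
ft_force: [-0.5, 0.1, 0.6]
grip_width: 0.3
grip_force: 20.0
tool shift [-0.3  0.1  5. ] turn 0.0 | pos [ 0.5092 -0.189   0.0177] tilt [ 0.  0. -1.]
```

```bash
python3 -m crank '[[[0,0,2.5,0,0.8],[0,0,2,0,0.8],[0,0,0,0,0.8],[0,0,0.5,0,0.8],[0,0,0,0,0.8],[0,0,0,0,0.8]]]'
python3 -m crank '[[[0,0,0,0,0.1],[0,0,0,0,0.1],[0,0,0,0,0.1],[0,0,0,0,0.1],[0,0,-10,0,0.1],[0,0,-25,0,0.1],[0,0,-35,0,0.1],[0,0,-30,0,0.1],[0,0,0,0,0.1]]]'
python3 -c "
from lib import *
go(.4695,.0653,.1,-.11)"
```

```text
time: 19.92
position: [0.5092, -0.189, 0.0128]
tool_rot: [0.284, 3.129, 0.0]
ft_force: [-0.7, 0.1, 2.3]
grip_width: 0.302
grip_force: 20.0
time: 20.67
position: [0.5132, -0.1908, 0.1193]
tool_rot: [0.284, 3.118, -0.001]
ft_force: [0.3, -1.4, 0.7]
grip_width: 0.448
grip_force: 0.0
tool shift [ 89.4 244.   18.4] turn -0.071 | pos [ 0.5132 -0.1908  0.1193] tilt [ 0.011 -0.002 -1.   ]
```

```bash
python3 -m crank '[[[6,16,0,0,-0.03],[11,30,0,0,-0.03],[13.5,37,0,0,-0.03],[13.5,37,0,0,-0.03],[13.5,37,0,0,-0.03],[13.5,37,0,0,-0.03],[11,30,0,0,-0.03],[6,16,5,0,-0.03],[0,0,10,0,-0.03],[0,0,5,0,-0.03]]]'
python3 -m crank '[[[0,0,0,0,-0.03],[0,0,0,0,-0.03]]]'
python3 - <<'E'
from lib import *
go(.4695,.0653,.015,None)
d=get_image("top");cv2.imwrite("pics/t7.png",cv2.resize(d["pixels"][190:290,335:505],None,fx=4,fy=4,interpolation=2)[:,:,::-1])
c=blob(d,(10,150,170),(25,255,255),(390,217,413,255));print(rect(d,c,.024),"bat; want y of bay -189, 509.5")
E
```

```text
time: 21.5
position: [0.4652, 0.0635, 0.0919]
tool_rot: [-0.28, -3.129, 0.001]
ft_force: [-0.7, -1.0, 0.1]
grip_width: 0.517
grip_force: 0.0
time: 21.67
position: [0.4657, 0.0611, 0.0923]
tool_rot: [-0.288, -3.128, 0.001]
ft_force: [-0.2, -0.7, -0.1]
grip_width: 0.516
grip_force: 0.0
tool shift [-3.1  4.9 77.3] turn 0 | pos [0.4657 0.0611 0.0923] tilt [-0.001 -0.001 -1.   ]
[ 517.1 -188.9   23.9   36.3   80.1] bat; want y of bay -189, 509.5
```

View pics/t7.png

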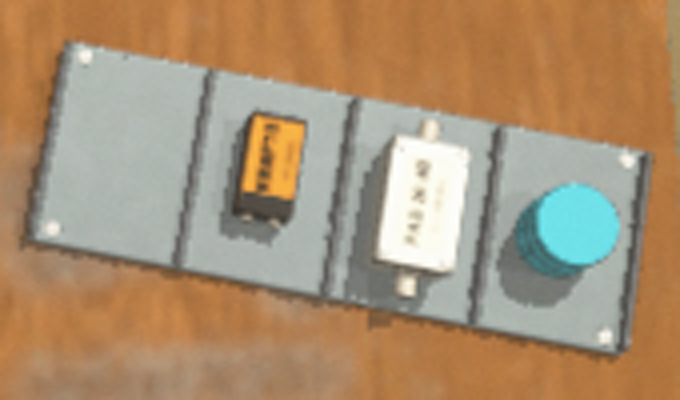

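The battery stands in bay 2 (crop 270,168), centred and square. Now the tin.

```bash
python3 -m crank '[[[-3,4.5,20,0,-0.03],[0,0,25,0,-0.03],[0,0,14,0,-0.03],[0,0,6,0,-0.03],[0,0,0,0,-0.03],[0,0,0,0,-0.03],[0,0,0,0,-0.03]]]'
python3 - <<'E'
from lib import *
go(.4695,.0653,.015,None)
d=get_image("scene");cv2.imwrite("pics/s8.png",cv2.resize(d["pixels"][150:290,160:340],None,fx=4,fy=4,interpolation=2)[:,:,::-1])
E
```

```text
time: 22.3
position: [0.4707, 0.0667, 0.0287]
tool_rot: [0.285, 3.127, 0.001]
ft_force: [0.0, -0.3, -0.3]
grip_width: 0.514
grip_force: 0.0
tool shift [ 0.9 -1.6 13.7] turn 0 | pos [0.4707 0.0667 0.0287] tilt [ 0.002  0.001 -1.   ]
```

View pics/s8.png

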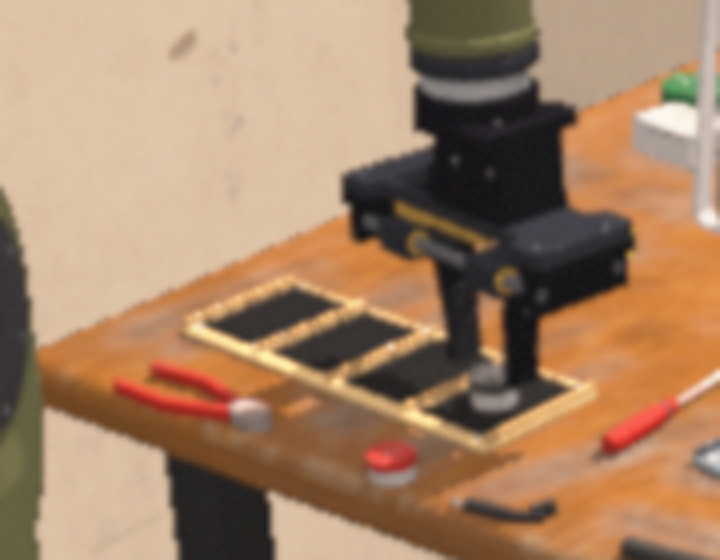

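The fingers, at (462,358) and (522,382), straddle the tin (495,378).

```bash
python3 -m crank '[[[0.5,-1,7,0,-0.03],[0,0,6,0,-0.03],[0,0,0,0,-0.03],[0,0,0,0,-0.03],[0,0,0,0,0.8],[0,0,0,0,0.8],[0,0,0,0,0.8],[0,0,0,0,0.8],[0,0,0,0,0.8]]]' 20
python3 -c "
from lib import *
go(.522,-.120,.12,-.181)"
```

```text
time: 23.1
position: [0.469, 0.0659, 0.0147]
tool_rot: [0.284, 3.128, 0.0]
ft_force: [-0.1, -0.9, -0.3]
grip_width: 0.337
grip_force: 20.0
tool shift [ -85.6 -173.4 -105.3] turn 0.0 | pos [0.469  0.0659 0.0147] tilt [ 0.  0. -1.]
```

```bash
python3 -m crank '[[[0,0,-10,0,0.8],[0,0,-25,0,0.8],[0,0,-30,0,0.8],[0,0,-25,0,0.8],[-8,-16,-10,0,0.8],[-16,-32,0,0,0.8],[-16,-33,0,0,0.8],[-16,-33,0,0,0.8],[-16,-33,0,0,0.8],[-13.5,-26,0,0,0.8]]]'
python3 -m crank '[[[0,0,10,0,0.8],[0,0,20,0,0.8],[0,0,30,0,0.8],[0,0,20,0,0.8],[0,0,7,0,0.8],[0,0,0,0,0.8],[0,0,0,0,0.8],[0,0,0,0,0.8]]]'
python3 -c "
from lib import *
go(.522,-.120,.0127,-.181)"
```

```text
time: 23.93
position: [0.5221, -0.1228, 0.1157]
tool_rot: [0.286, 3.127, -0.001]
ft_force: [0.9, -0.1, -0.9]
grip_width: 0.332
grip_force: 20.0
time: 24.6
position: [0.5231, -0.1197, 0.0292]
tool_rot: [0.283, 3.126, 0.0]
ft_force: [-0.2, -0.1, 0.7]
grip_width: 0.335
grip_force: 20.0
tool shift [ 1.1 -0.5 16.5] turn 0.0 | pos [ 0.5231 -0.1197  0.0292] tilt [ 0.003 -0.    -1.   ]
```

```bash
python3 -m crank '[[[0,0,6,0,0.8],[0,0,5,0,0.8],[0,0,0,0,0.8],[0,0,0,0,0.8],[0,0,0,0,0.8]]]'
python3 -c "
from lib import *
go(.522,-.120,.0127,-.181)"
```

```text
time: 25.02
position: [0.5219, -0.1196, 0.0166]
tool_rot: [0.284, 3.129, 0.0]
ft_force: [-0.4, 0.1, 0.1]
grip_width: 0.335
grip_force: 20.0
tool shift [-0.2 -0.3  3.9] turn 0.0 | pos [ 0.5219 -0.1196  0.0166] tilt [ 0.  0. -1.]
```

```bash
python3 -m crank '[[[0,0,2,0,0.8],[0,0,1.5,0,0.8],[0,0,0,0,0.8],[0,0,0.5,0,0.8],[0,0,0,0,0.8],[0,0,0,0,0.8]]]'
python3 -m crank '[[[0,0,0,0,0],[0,0,0,0,0],[0,0,0,0,0],[0,0,0,0,0],[0,0,-10,0,0],[0,0,-25,0,0],[0,0,-35,0,0],[0,0,-30,0,0],[0,0,0,0,0]]]'
python3 -m crank '[[[8,16,0,0,0],[12,30,0,0,0],[12,36,0,0,0],[12,36,0,0,0],[12,36,0,0,0],[8,30,0,0,0],[4,16,0,0,0],[0,0,0,0,0],[0,0,0,0,0]]]'
python3 - <<'E'
from lib import *
d=get_image("top");cv2.imwrite("pics/t9.png",cv2.resize(d["pixels"][190:290,335:505],None,fx=4,fy=4,interpolation=2)[:,:,::-1])
E
```

```text
time: 25.52
position: [0.5218, -0.1196, 0.0127]
tool_rot: [-0.284, -3.129, -0.0]
ft_force: [-1.5, 0.9, 1.9]
grip_width: 0.336
grip_force: 20.0
time: 26.27
position: [0.5261, -0.1209, 0.1193]
tool_rot: [0.284, 3.118, 0.001]
ft_force: [1.1, -0.1, -0.1]
grip_width: 0.502
grip_force: 0.0
time: 27.02
position: [0.4908, 0.09, 0.1128]
tool_rot: [0.28, 3.129, -0.0]
ft_force: [-0.0, -0.5, 0.4]
grip_width: 0.502
grip_force: 0.0
```

View pics/t9.png

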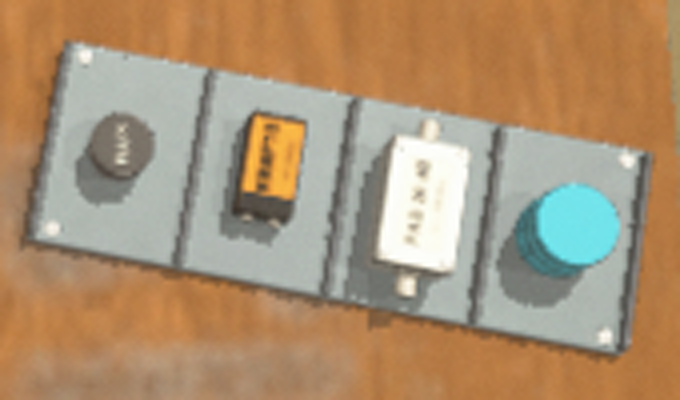

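All four parts stand centred in reverse order: tin (122,146), battery (270,168), box (422,205), stack (575,225). The robot is clear of them.

```bash
python3 -c "
from bench import job
print(job.close_job())"
```

```text
the job is handed in; nothing more can be done
None
```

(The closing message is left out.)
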